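Clear the display tray and hold its lock pin out

ROBOT

A 6-joint arm with a two-finger parallel gripper is mounted at the origin on the work surface. World frame = base frame: x ahead of the robot, y to its left, z up, the work surface at z = 0. Lengths are in mm, angles in rad, forces in N, time in s.
With the tool pointing down it reaches from about 275 to 825 mm from the base axis. Payload 4.9 kg.
Tool frame: the origin (TCP) lies between the finger pads; the fingertips stand 17 mm ahead of it and the grasp point (between the pads) lies 2 mm behind it; z points along the fingers, y is the line along which they close (so a half turn about z gives the same grasp; the last joint's range is limited). The gripper opens to 85 mm and grips with 20 to 120 N. Pads are 22 mm wide; open, the fingers measure 114 mm over their backs; the gripper's body (76 mm by 85 mm) begins 54 mm behind the grasp point. The pads swing forward as they close: fully open they stand 13 mm farther back than shut.
Start: joints at [1.025, 0.326, -0.193, 1.052, 0, 1.437], TCP at [220.139, 504.041, 248.281] pointing down, gripper open.
Joint ranges: [-2.65, 2.65], [-0.97, 1.79], [-1.3, 1.35], [-1.93, 2.1], [-1.47, 1.37], [-3.14, 3.14]. Speed limits (rad/s): [2.57, 2.57, 3.14, 3.14, 3.14, 3.14].

INTERFACE

Orientations are given as [roll, pitch, yaw] about the fixed x, y, z axes, in that order (R = Rz(yaw) Ry(pitch) Rx(roll)).
In Python, from bench import move_ptp, movel, move_j, grip, dwell, solve_ik, capture, camera_model, IKError, sign_off, spot_in, regions_of, place_of, read_t, read_qpos, read_joint_velocities, read_effort, read_tcp_pos, read_orientation, read_contact_force, read_wrist_torque, read_opening, read_gripper_force gives the robot as it stands. Calls block until the motion is done:
- move_ptp(position, orientation): joint-space move of the TCP to a pose.
- movel(position, rot=None, max_speed=150, threshold=None): straight line of the TCP; rot=None keeps the orientation; max_speed is the mean speed in mm/s. With threshold (N) it stops when the force on the tool has changed by that much, and returns True; else False.
- move_j(angles): joint-space move.
- grip(opening, effort=None): opening from 0.0 (shut) to 1.0 (fully open); effort is the grip in N (None keeps the last); returns when the fingers have stopped.
- dwell(seconds).
- solve_ik(position, orientation): joint angles nearest the present ones, or None.
- capture(name): name is "side" or "top" or "wrist"; returns (picture, depth): 400x640x3 uint8, blue, green, red; 400x640 float32, mm along the optical axis (not along the pixel's ray), 0 where there is no reading.
- camera_model(name): a dict with "K" (3x3 intrinsics, pixels), "k1" (the pictures are not rectified: a ray, as slopes to the right and down, at radius r is drawn at 1 + k1 r^2 times it, then the intrinsics apply), "position" and "rotation" of the camera in the world. Camera axes: x right, y up, looking along -z (the intrinsics and any distortion apply to the point x, -y, -z); pixel columns grow to the right and rows downward; lengths in mm; the calibration is good to about 2 mm. A picture is of the moment at which its call begins: read the wrist's pose just before it. camera_model takes no time and is no camera call; for the wrist camera it gives the pose at the moment of the call.
A pose or a line that the arm cannot do raises IKError and nothing moves.
- sign_off(): hands the job in; it is judged then, once.
Trained networks look in the newest picture that a camera, given by its name, has taken for a name from the list of things; names that differ only in an ending like _2 or _b are one class to them, and where a whole thing is asked for, a point or a joint stands for the part that bears it (a point fixed in the world has none). Each returns a list of dicts, best first, with "score" (0 to 1); they miss things now and then, are a little off and sometimes report something else, mostly with a low value. They report only what shows in the picture. A call takes as long as a camera call.
- spot_in(camera, name): "point" ([x, y, z] in mm, in the coordinates of the camera as it stood for that picture, good to about 4 mm: the middle of the surface that is visible of it).
- regions_of(camera, name): "pixels" (400x640 bool, what is visible of it).
- place_of(camera, name): "point" ([x, y, z] in mm, in the coordinates of the camera as it stood for that picture, good to about 4 mm: a listed point, or the origin of a listed thing).
Readings, each from a call of its own:
- read_t(): time.
- read_qpos(): joint angles.
- read_joint_velocities(): joint speeds.
- read_effort(): joint torques, N m.
- read_tcp_pos(): TCP position.
- read_orientation(): TCP orientation.
- read_contact_force(): force on the tool from outside, world axes, zero at the start.
- read_wrist_torque(): the same for the moment, N m.
- read_opening(): opening from 0.0 (shut) to 1.0 (fully open).
- read_gripper_force(): force on a finger pad.
Only numpy, scipy, OpenCV 4.12 (cv2) and the standard library are available. Lean on these libraries where they do the work, as an engineer would, in place of code of your own. Each camera call takes 0.05 s, during which the arm holds its last target. There are 200 camera calls.

TASK

Slide the cake lifter under the round shortbread on the bronze display tray, lift it off without touching it with the gripper or arm, and set it lying flat across both rails of the pale wooden rack, no longer carried by the lifter. Only then let go of the lifter, pull the red knob of the tray's spring-loaded lock pin fully up, and finish while still holding it up, so that the pin stays clear of its hole and a colleague can slide the tray out. Leave the jam jar, the mug and the cutter ring where they are.

Things in the scene. Friction and masses are not known exactly. Their poses are not given: they have to be found in the camera images.
- tray: Bronze display tray, fixed. Origin: underside centre; x front (robot side) to back. Base 210 x 130 x 12 mm; dark wooden rails along x, 170 long, 14 wide, at y = -45 and +45, tops 46 mm above the counter. The channel between, 76 wide, 34 high, is open in front. Lock pin at x -45, y +95: tab with hole 20 mm high, under a grey bracket 55 high, 26 wide in x. Tray and rack swap sides between starts
- knob (a point): Centre of the lock pin's red knob, moving with it: upright cylinder, diameter 29 mm, 26 mm high, seated 62 to 88 mm above the counter (this point at 75). The grey bracket (top at 55 mm) is below it, its upright on the tray's +y side: clearest with the fingers closing along the tray's x axis. Pulls straight up
- plunger (a joint): Lift of the spring-loaded lock pin in m: 0 = seated, stops at 0.022 (fully pulled). Spring pulls it down with about 6 N at 0, 11.5 N fully up; it snaps back when let go. The pin goes 12 mm deep into its hole, so it leaves the hole at 0.012
- rack: Pale wooden rack, fixed. Origin: underside centre, on the counter; x from its open front (robot side) to its back. Two rails along x, 170 mm long, 14 wide, at y = -45 and +45, tops 36 mm above the counter; between them only the counter, so the lifter's blade can go down to it; a 28 mm high cross bar joins them at the back, x = 85 to 99
- shortbread: Round shortbread, rigid, 110 mm in diameter, 14 mm thick, about 120 g, lying across the two tray rails. Origin: centre of its underside; z up
- lifter: Cake lifter, about 160 g, on the counter. Origin: middle of the blade's rear edge, underside; x points to the blade's tip. Steel blade 130 (x) x 50 x 3 mm; at x = 0 a neck rises to a level blue handle, x = -118 to -6, 16 mm wide, 26 to 46 mm above the blade's underside; a foot under the handle's end (x = -118 to -106) reaches down to blade level, so it stands level by itself
- grip (a point): Point on the lifter's handle to grip: 60 mm behind the blade's rear edge, mid-handle, 36 mm above the blade's underside
- jam: Amber jam jar with white cap, 62 mm in diameter, 95 mm high, loose. Origin: centre of its underside
- mug: White mug, 76 mm in diameter, 85 mm high, loose. Origin: centre of its underside
- cutter: Steel cutter ring, 70 mm in diameter, 45 mm high, loose. Origin: centre of its underside

How it is judged:
By the outcome, as a careful person would: the job done as asked, in the order asked, and still so for the second after the job is handed in, while the arm keeps its last pose, push and grip.
It also fails if it takes over 58 s, if anything falls off the work surface, if the arm or the gripper's body presses on something with over 40 N, if the wrist force passes 120 N, or if a joint passes its speed limit or range.

## Working session

There is one attempt and no reset: what is moved stays moved. The work goes in short steps, each a Python script; the robot and the scene stay as the last script left them, time stands still between calls to the robot, and variables do not carry over. Pictures are saved under pics/ and viewed, at most 10 in all, crops included, and the job is handed in when it is done.

```bash
ls; mkdir -p pics
cat > h.py <<'E'
import numpy as np, cv2
from bench import *
def w(cam,p,m=None):
    m=m or camera_model(cam); return np.array(m["rotation"])@np.array(p)+np.array(m["position"])
def cloud(cam,depth,m=None):
    m=m or camera_model(cam); K=np.array(m["K"],float)
    v,u=np.mgrid[0:400,0:640]
    uv=np.stack([u,v],-1).reshape(-1,1,2).astype(np.float64)
    n=cv2.undistortPoints(uv,K,np.array([m["k1"],0,0,0.])).reshape(400,640,2)
    P=np.stack([n[...,0]*depth,-n[...,1]*depth,-depth],-1)
    return P@np.array(m["rotation"]).T+np.array(m["position"])
E
python3 - <<'E'
from h import *
for c in("top","side"):
    im,d=capture(c); cv2.imwrite(f"pics/{c}0.png",im); np.save(c+"0.npy",d)
    m=camera_model(c); print(c,np.round(m["position"]),m["k1"])
    for n in("tray","knob","rack","shortbread","lifter","grip","jam","mug","cutter"):
        r=place_of(c,n)
        print(n,[(round(x["score"],2),np.round(w(c,x["point"],m)).tolist()) for x in r[:2]])
print(read_t())
E
```

```text
bench.py
pics
top [ 522.   37. 1105.] -0.0035641016856701084
tray [(0.98, [2274.0, 1788.0, 2857.0])]
knob [(0.44, [2146.0, 1660.0, 2729.0])]
rack [(0.58, [2242.0, 1757.0, 2825.0])]
shortbread [(0.81, [2196.0, 1711.0, 2779.0])]
lifter [(0.58, [2254.0, 1768.0, 2837.0])]
grip [(0.83, [2192.0, 1706.0, 2775.0]), (0.39, [2146.0, 1661.0, 2729.0])]
jam [(0.63, [2276.0, 1791.0, 2859.0])]
mug [(0.78, [2279.0, 1794.0, 2863.0])]
cutter [(0.64, [2269.0, 1783.0, 2852.0])]
side [ 347. -731.  968.] -0.13564220132694588
tray [(0.62, [727.0, -350.0, 1348.0]), (0.3, [682.0, -396.0, 1303.0])]
knob [(0.56, [682.0, -395.0, 1303.0])]
rack [(0.57, [708.0, -369.0, 1329.0])]
shortbread [(0.86, [723.0, -354.0, 1345.0])]
lifter [(0.89, [670.0, -407.0, 1291.0])]
grip [(0.63, [618.0, -460.0, 1239.0])]
jam [(0.72, [864.0, -213.0, 1485.0])]
mug [(0.81, [865.0, -212.0, 1486.0])]
cutter [(0.88, [861.0, -216.0, 1482.0])]
1.0
```

Run:
```python
from bench import *
for c in("top","side","wrist"): print(camera_model(c))
```

```text
(no output)
```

View pics/top0.png

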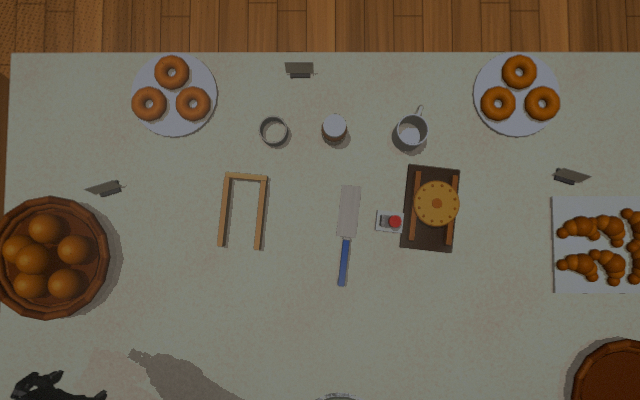

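View pics/side0.png

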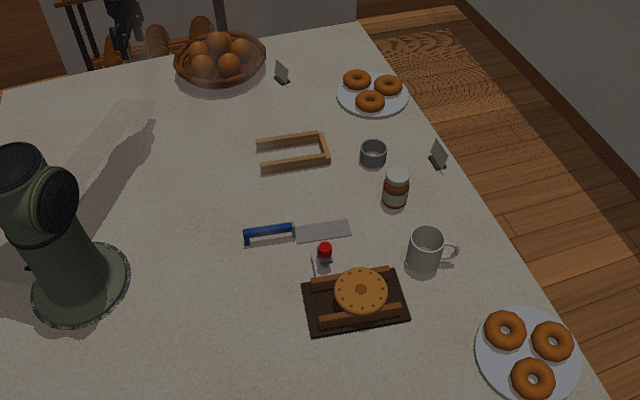

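The top picture shows the tray (431,208) with the shortbread (437,203), the knob (394,222), the rack (243,210) and the lifter (blade 348,210; handle 344,262). The mug, jar and ring stand behind them. The side view agrees. The camera rotation is given as rpy, so I'll convert it.

```bash
sed -i 's/np.array(m\["rotation"\])/Rm(m)/g; s/^from bench import \*/from bench import *\nfrom scipy.spatial.transform import Rotation\ndef Rm(m): return Rotation.from_euler("xyz",m["rotation"]).as_matrix()/' h.py
python3 - <<'E'
from h import *
for c in("top","side"):
    im,d=capture(c); P=cloud(c,d); m=camera_model(c); tbl=P[:,:,2]; print(c)
    for n in("tray","knob","rack","shortbread","lifter","grip","jam","mug","cutter"):
        r=place_of(c,n)
        print(n,[(round(x["score"],2),np.round(w(c,x["point"],m)).tolist()) for x in r[:1]])
        g=regions_of(c,n)
        if g:
            q=P[g[0]["pixels"]&(d>0)]
            np.save(f"{c}_{n}.npy",q)
            z=q[:,2]; print("   n",len(q),"z pct",np.round(np.percentile(z,[2,50,98])).tolist())
            zt={"tray":(38,52),"rack":(29,44),"lifter":(-5,55),"shortbread":(50,70),"knob":(80,95)}.get(n)
            if zt:
                h=q[(z>zt[0])&(z<zt[1])]
                (cx,cy),(a,b),ang=cv2.minAreaRect(h[:,:2].astype(np.float32)); 
                mu=h.mean(0); U=np.linalg.svd((h-mu)[:,:2],full_matrices=False)[2][0]
                print("   rect",round(cx,1),round(cy,1),round(a,1),round(b,1),round(ang,2),"mean",mu.round(1),"axis",np.degrees(np.arctan2(U[1],U[0])).round(2))
    print("table", np.median(P[300:320,240:300,2]) if c=="top" else np.median(P[270:300,200:240,2]))
E
```

```text
top
tray [(0.77, [570.0, -225.0, 2.0])]
   n 3350 z pct [9.0, 15.0, 89.0]
   rect 573.4 -190.4 175.8 169.1 83.38 mean [ 562.7 -214.5   46.7] axis 179.39
knob [(0.59, [758.0, 17.0, 3.0])]
rack [(0.6, [555.0, 243.0, 0.0])]
   n 1320 z pct [4.0, 35.0, 41.0]
   rect 563.4 239.3 104.6 182.5 84.13 mean [569.6 238.4  36.4] axis 176.23
shortbread [(0.67, [574.0, -230.0, 47.0])]
   n 1674 z pct [56.0, 62.0, 66.0]
   rect 579.0 -230.0 109.0 105.6 89.1 mean [ 579.1 -228.9   61.6] axis -86.05
lifter [(0.58, [497.0, -12.0, 2.0])]
   n 1398 z pct [0.0, 6.0, 50.0]
   rect 505.9 -17.6 53.4 248.7 84.59 mean [533.7 -19.3  14.9] axis 173.35
grip [(0.89, [439.0, -8.0, 40.0])]
   n 1268 z pct [1.0, 6.0, 51.0]
jam []
   n 666 z pct [2.0, 95.0, 100.0]
mug [(0.87, [754.0, -167.0, 5.0])]
   n 1080 z pct [3.0, 36.0, 88.0]
cutter [(0.8, [761.0, 164.0, 0.0])]
   n 309 z pct [2.0, 35.0, 49.0]
table 1.9064938213920186
side
tray [(0.58, [572.0, -229.0, 3.0])]
   n 4534 z pct [6.0, 14.0, 87.0]
   rect 574.3 -198.0 169.0 171.1 83.2 mean [ 560.5 -232.8   45.2] axis -19.47
knob [(0.57, [535.0, -130.0, 76.0])]
   n 2054 z pct [54.0, 60.0, 63.0]<stdin>:16: RuntimeWarning: Mean of empty slice.
  ret = um.true_divide(
Traceback (most recent call last):
IndexError: index 0 is out of bounds for axis 0 with size 0
```

```bash
cat > fit.py <<'E'
from h import *
def side_lines(Q,o,yaw,ys,hw):
    """fit lines to rails near y=ys in frame (o,yaw); returns local y at x=0 and slope"""
    c,s=np.cos(yaw),np.sin(yaw); L=(Q[:,:2]-o)@np.array([[c,-s],[s,c]]); out=[]
    for y in ys:
        k=L[(abs(L[:,1]-y)<hw)&(abs(L[:,0])<82)]
        p=np.polyfit(k[:,0],k[:,1],1); out.append((len(k),round(p[1],1),round(np.degrees(p[0]),2),k[:,0].min().round(),k[:,0].max().round()))
    return out
if __name__=="__main__":
    for c in("top","side"):
        im,d=capture(c); P=cloud(c,d).reshape(-1,3); P=P[d.ravel()>0]; print(c)
        z=P[:,2]
        print("tray",side_lines(P[(z>40)&(z<52)],[572,-228],np.radians(-6),(-45,45),13))
        print("rack",side_lines(P[(z>30)&(z<42)],[556,241],np.radians(-6),(-45,45),13))
        near=lambda x,y,r:(np.hypot(P[:,0]-x,P[:,1]-y)<r)
        k=P[near(579,-230,80)&(z>55)&(z<70)]; print("bread",cv2.minEnclosingCircle(k[:,:2].astype(np.float32)),k.mean(0).round(1))
        k=P[near(530,-130,40)&(z>78)&(z<100)]; print("knob",cv2.minEnclosingCircle(k[:,:2].astype(np.float32)),k.mean(0).round(1))
        k=P[near(437,-10,75)&(z>30)&(z<60)]; print("handle",cv2.minAreaRect(k[:,:2].astype(np.float32)),k.mean(0).round(1))
        L=k[:,:2]; p=np.polyfit(L[:,0],L[:,1],1); print("  line yaw",np.degrees(p[0]).round(2),"y at x=437",np.polyval(p,437).round(1))
        g=P[near(572,-228,140)&(z>6)&(z<18)&(P[:,1]<-150)]; print("plate",cv2.minAreaRect(g[:,:2].astype(np.float32)))
E
python3 fit.py
```

```text
top
tray [(218, np.float64(-42.4), np.float64(-0.79), np.float64(-82.0), np.float64(81.0)), (322, np.float64(48.5), np.float64(-0.58), np.float64(-82.0), np.float64(82.0))]
rack [(405, np.float64(-45.9), np.float64(0.65), np.float64(-81.0), np.float64(81.0)), (418, np.float64(43.7), np.float64(0.49), np.float64(-82.0), np.float64(82.0))]
bread ((579.5274658203125, -229.8948974609375), 55.2662353515625) [ 579.  -229.    61.6]
knob ((536.0016479492188, -125.79439544677734), 14.314785957336426) [ 536.1 -125.3   89.6]
handle ((440.0826721191406, -8.468339920043945), (16.16977310180664, 116.77490234375), 83.10223388671875) [439.9  -8.2  47.1]
  line yaw -6.68 y at x=437 -7.8
plate ((566.3759155273438, -257.7857666015625), (214.94801330566406, 268.73065185546875), 89.80740356445312)
side
tray [(378, np.float64(-47.5), np.float64(-0.91), np.float64(-82.0), np.float64(82.0)), (280, np.float64(43.7), np.float64(-0.48), np.float64(-82.0), np.float64(82.0))]
rack [(331, np.float64(-49.3), np.float64(0.83), np.float64(-82.0), np.float64(82.0)), (271, np.float64(39.5), np.float64(0.08), np.float64(-82.0), np.float64(81.0))]
bread ((579.3333129882812, -232.327392578125), 56.470272064208984) [ 579.  -235.    59.8]
knob ((538.4671630859375, -128.61911010742188), 16.28445816040039) [ 536.2 -130.7   87.1]
handle ((440.8697509765625, -11.514039993286133), (19.40948486328125, 116.05817413330078), 84.21871948242188) [440.6 -14.1  42.6]
  line yaw -6.05 y at x=437 -13.7
plate ((578.9803466796875, -230.55264282226562), (243.1412811279297, 160.8375701904297), 1.1510928869247437)
```

```bash
cat >> h.py <<'E'
D=np.radians
def pose(B,zb,yaw,flip):  # TCP pose for blade origin B (xy), underside zb, yaw
    u=np.array([np.cos(yaw),np.sin(yaw)]); g=np.array(B)-60*u
    return [g[0],g[1],zb+34],[np.pi,0,yaw+flip]
def ahead(P,yaw,d): return np.array(P)+d*np.array([np.cos(yaw),np.sin(yaw)])
E
python3 - <<'E'
from h import *
print(read_orientation(),read_t())
for flip in(0,np.pi):
  for n,B,zb,y in(("lift",(502,-17),0,-6.5),("tray pre",(358,-204),25,-6.7),("tray in",(509,-222),25,-6.7),("up",(509,-222),125,-6.7),("rack",(486,245),125,-5.5),("out",(360,257),0,-5.5)):
    p,o=pose(B,zb,D(y),flip); q=solve_ik(p,o); print(n,flip,np.round(p),None if q is None else np.round(q,2))
for yaw in(D(-6.7+90),D(-6.7-90)):
    q=solve_ik([536.5,-127.5,75],[np.pi,0,yaw]); print("knob",None if q is None else np.round(q,2))
E
```

```text
[-3.14156915e+00  2.53878484e-05  2.72979376e+00] 2.3
lift 0 [442. -10.  34.] [-0.19  0.42 -0.73  0.42  0.    3.06]
tray pre 0 [ 298. -197.   59.] [-0.79  0.25 -0.91  0.41  0.    2.47]
tray in 0 [ 449. -215.   59.] [-0.59  0.45 -0.57  0.55  0.    2.66]
up 0 [ 449. -215.  159.] [-0.59  0.31 -0.46  0.8   0.    2.66]
rack 0 [426. 251. 159.] [ 0.38  0.31 -0.47  0.8   0.   -2.66]
out 0 [300. 263.  34.] [ 0.53  0.36 -0.84  0.37  0.   -2.51]
lift 3.141592653589793 [442. -10.  34.] [-0.19  0.42 -0.73  0.42  0.   -0.08]
tray pre 3.141592653589793 [ 298. -197.   59.] [-0.79  0.25 -0.91  0.41  0.   -0.67]
tray in 3.141592653589793 [ 449. -215.   59.] [-0.59  0.45 -0.57  0.55  0.   -0.48]
up 3.141592653589793 [ 449. -215.  159.] [-0.59  0.31 -0.46  0.8   0.   -0.48]
rack 3.141592653589793 [426. 251. 159.] [ 0.38  0.31 -0.47  0.8   0.    0.48]
out 3.141592653589793 [300. 263.  34.] [ 0.53  0.36 -0.84  0.37  0.    0.63]
knob [-0.37  0.5  -0.41  0.66  0.    1.32]
knob [-0.37  0.5  -0.41  0.66  0.   -1.82]
```

Run:
```python
from h import *
yaw=D(-6.5); B=ahead((442.4,-10.2),yaw,60)
p,o=pose(B,110,yaw,np.pi); move_ptp(p,o)
p,o=pose(B,0,yaw,np.pi); print(movel([p[0],p[1],37],max_speed=120,threshold=15),read_tcp_pos(),read_contact_force())
movel(p,max_speed=40,threshold=15)
grip(0.0,100); print("open",read_opening(),read_gripper_force(),read_tcp_pos(),read_contact_force())
movel([p[0],p[1],34+60],max_speed=100); print(read_opening(),read_contact_force(),read_wrist_torque())
c="top"; im,d=capture(c); cv2.imwrite("pics/g.png",im[100:300,220:480].repeat(2,0).repeat(2,1))
P=cloud(c,d)[d>0]; k=P[(abs(P[:,0]-570)<80)&(abs(P[:,1]+20)<45)&(P[:,2]>30)&(P[:,2]<95)]
print(len(k),cv2.minAreaRect(k[:,:2].astype(np.float32)))
A=np.c_[k[:,:2],np.ones(len(k))]; print("plane",np.linalg.lstsq(A,k[:,2],rcond=None)[0],np.percentile(k[:,2],[5,50,95]))
print(read_tcp_pos(),read_t())
```

```text
False [442.88531138 -10.212055    37.44119119] [ 0.52547362 -0.35859578 -0.22556938]
open 0.1691570411396577 97.66891837120056 [442.41822974 -10.14809016  34.18028448] [-0.80900788  1.76197585  4.15221756]
0.16817216267589846 [ 0.30478846 -0.18563177 -1.57687471] [-0.05919663  0.10355298 -0.00030453]
1151 ((560.9671630859375, -23.08926773071289), (50.0572624206543, 132.0596923828125), 83.41815185546875)
plane [-4.07470539e-03  3.68258411e-03  6.62840513e+01] [60.78930723 63.87887595 67.04000927]
[441.75938333 -10.1040894   93.34628674] 7.0917
```

View pics/g.png

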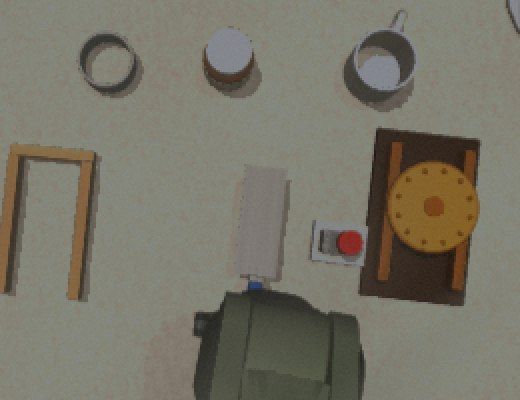

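The lifter is held level, with the blade at crop (262,220) and the grip about 5 mm further forward than assumed. The tray, knob and shortbread haven't moved. Next I'll insert the blade.

```bash
sed -i 's/np.array(B)-60\*u/np.array(B)-55*u/' h.py
cat >> h.py <<'E'
TR,TY=(572,-226.2),D(-6.7); RK,RY=(556,238.7),D(-5.45)
E
python3 - <<'E'
from h import *
pb=lambda x,z: pose(ahead(TR,TY,x),z,TY,np.pi)
p=read_tcp_pos(); movel([p[0],p[1],160],max_speed=150)
p,o=pb(-243,125); movel(p,o,max_speed=170)
p,o=pb(-243,24); movel(p,o,max_speed=120)
p,o=pb(-150,24); print(movel(p,o,max_speed=80,threshold=6)); print(read_contact_force(),read_tcp_pos(),p)
for c in("side","top"):
    im,d=capture(c); r=im[180:380,230:480] if c=="side" else im[130:290,360:520]
    cv2.imwrite(f"pics/in_{c}.png",cv2.resize(r,None,fx=2.5,fy=2.5))
P=cloud("top",d)[d>0]; u=np.array([np.cos(TY),np.sin(TY)])
L=np.c_[(P[:,:2]-TR)@u,(P[:,:2]-TR)@[-u[1],u[0]],P[:,2]]
k=L[(L[:,0]>-140)&(L[:,0]<-20)&(abs(L[:,1])<33)&(L[:,2]>21)&(L[:,2]<40)]; print(len(k),cv2.minAreaRect(k[:,:2].astype(np.float32)),np.median(k[:,2]))
print(read_t())
E
```

```text
False
[ 0.2940345   0.54386258 -1.71824292] [ 367.81636852 -202.05451731   57.92889924] [np.float64(368.4000168446103), np.float64(-202.2824988946367), 58]
815 ((-88.36996459960938, 0.9942111968994141), (50.85686111450195, 103.44689178466797), 89.55948638916016) 28.447958134137252
11.6833
```

View pics/in_side.png

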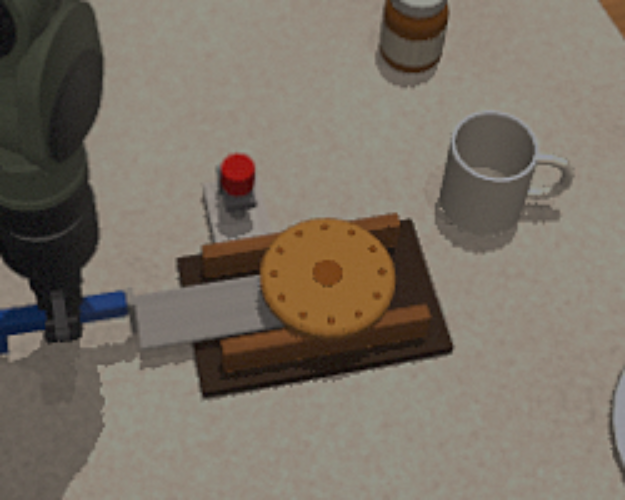

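The blade sits centred between the rails, with its tip already under the shortbread's front edge. I'll finish inserting it, then lift and carry.

Run:
```python
from h import *
pb=lambda x,z: pose(ahead(TR,TY,x),z,TY,np.pi)
p,o=pb(-60,24); print(movel(p,o,max_speed=70,threshold=8),read_contact_force())
p,o=pb(-60,50); movel(p,o,max_speed=25); dwell(.2); print(read_contact_force(),read_wrist_torque(),read_tcp_pos())
p,o=pb(-60,125); movel(p,o,max_speed=60)
p,o=pose(ahead(RK,RY,-68),125,RY,np.pi); movel(p,o,max_speed=130); dwell(.3)
print(read_contact_force(),read_tcp_pos(),p,read_opening())
for c in("side","top"):
    im,d=capture(c); cv2.imwrite(f"pics/carry_{c}.png",im)
P=cloud("top",d)[d>0]
k=P[(np.hypot(P[:,0]-560,P[:,1]-240)<80)&(P[:,2]>132)&(P[:,2]<155)]
print(len(k),cv2.minEnclosingCircle(k[:,:2].astype(np.float32)),np.linalg.lstsq(np.c_[k[:,:2],np.ones(len(k))],k[:,2],rcond=None)[0],np.median(k[:,2]),read_t())
```

```text
False [ 0.3224383   0.55856369 -2.8618416 ]
[-0.48417611 -0.26562341 -2.55801991] [ 0.05600916  0.33293794 -0.00766748] [ 457.67956725 -212.72571427   83.85069265]
[ 0.04098927 -0.82775897 -3.04950547] [433.53564131 250.31879897 158.99153203] [np.float64(433.5560263541229), np.float64(250.38217949732635), 159] 0.17208478587677614
1971 ((548.8999633789062, 241.9640655517578), 68.47284698486328) [-3.97492303e-03  9.44984199e-03  1.42911731e+02] 143.02027542789585 20.025
```

View pics/carry_side.png

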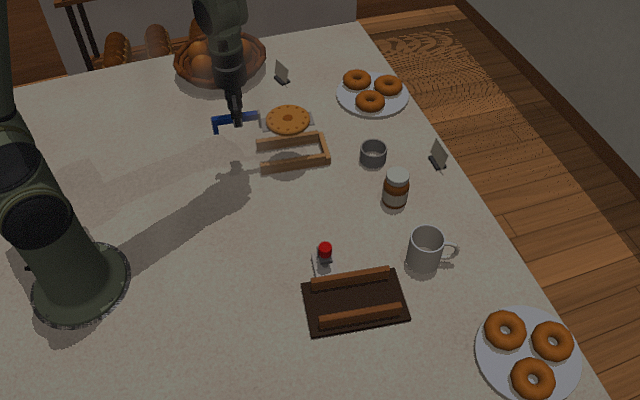

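The shortbread rides level on the lifter above the rack (290,119) and the tray is empty. Now I'll lower it and withdraw.

Run:
```python
from h import *
im,d=capture("top"); P=cloud("top",d)[d>0]
u=np.array([np.cos(RY),np.sin(RY)])
def loc(P): return np.c_[(P[:,:2]-RK)@u,(P[:,:2]-RK)@[-u[1],u[0]],P[:,2]]
def bread(lo,hi):
    im,d=capture("top"); L=loc(cloud("top",d)[d>0]); k=L[(L[:,0]>-50)&(L[:,0]<80)&(abs(L[:,1])<75)&(L[:,2]>lo)&(L[:,2]<hi)]
    return len(k),[round(float(v),1) for v in (k[:,0].max(),k[:,1].min(),k[:,1].max(),np.median(k[:,2]))],np.linalg.lstsq(np.c_[k[:,:2],np.ones(len(k))],k[:,2],rcond=None)[0].round(3)
print(bread(134,155))
rb=lambda x,z: pose(ahead(RK,RY,x),z,RY,np.pi)
p,o=rb(-68,45); movel(p,o,max_speed=70); print(read_contact_force())
p,o=rb(-68,14); print(movel(p,o,max_speed=25,threshold=12)); dwell(.2); print(read_contact_force(),read_tcp_pos())
print(bread(42,62),read_t())
im,d=capture("side"); cv2.imwrite("pics/low_side.png",cv2.resize(im[80:200,180:350],None,fx=4,fy=4))
```

```text
(1906, [52.9, -57.5, 51.3, 143.0], array([-6.00000e-03,  6.00000e-03,  1.43059e+02]))
[ 0.58782645  1.05840502 -2.94548589]
False
[-0.38691717 -0.92593119 -2.27257972] [433.65038722 250.43269744  48.13218345]
(1601, [77.6, -58.1, 52.4, 51.9], array([-2.0000e-03,  3.0000e-03,  5.1818e+01])) 23.0583
```

View pics/low_side.png

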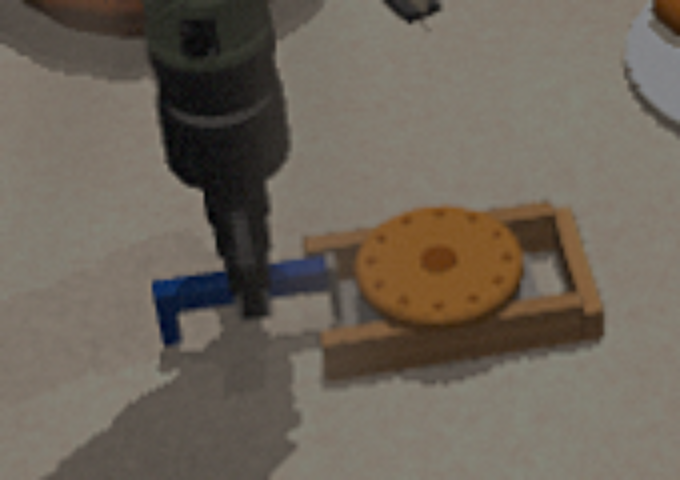

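The shortbread lies flat on both rails (crop 440,262) and the blade is free below it. I'll withdraw, set the lifter down and look at the knob.

Run:
```python
from h import *
rb=lambda x,z: pose(ahead(RK,RY,x),z,RY,np.pi)
p,o=rb(-203,13); print(movel(p,o,max_speed=80,threshold=8),read_contact_force())
p,o=rb(-203,-2); print(movel(p,o,max_speed=25,threshold=5),read_tcp_pos(),read_contact_force())
grip(0.8); print(read_opening())
p=read_tcp_pos(); movel([p[0],p[1],190],max_speed=200)
ky=TY+np.pi/2
move_ptp([536.5,-127,185],[np.pi,0,ky]); dwell(.2)
m=camera_model("wrist"); t=read_tcp_pos(); im,d=capture("wrist"); cv2.imwrite("pics/w.png",im)
P=cloud("wrist",d,m); b,g,r=[im[...,i].astype(int) for i in range(3)]
k=P[(d>0)&(r>110)&(g<70)&(b<70)&(P[...,2]>80)&(P[...,2]<100)]
print("knob",len(k),cv2.minEnclosingCircle(k[:,:2].astype(np.float32)) if len(k) else 0,np.median(k,0))
print([np.round(w("wrist",x["point"],m),1) for x in place_of("wrist","knob")],t,read_t())
im,d=capture("top"); cv2.imwrite("pics/rel.png",im[100:350,180:500].repeat(2,0).repeat(2,1))
```

```text
False [ 0.66890271  0.33015602 -1.79742205]
True [299.11466576 263.18369312  34.18603382] [-0.50543929 -0.18276229  5.22746561]
0.7993983106985658
knob 1037 ((536.6589965820312, -127.10337829589844), 14.168932914733887) [ 536.59916502 -126.73142374   88.05033267]
[array([ 537.8, -126.7,   73.5])] [ 536.5412362  -125.96312809  185.17999703] 28.9333
```

View pics/rel.png

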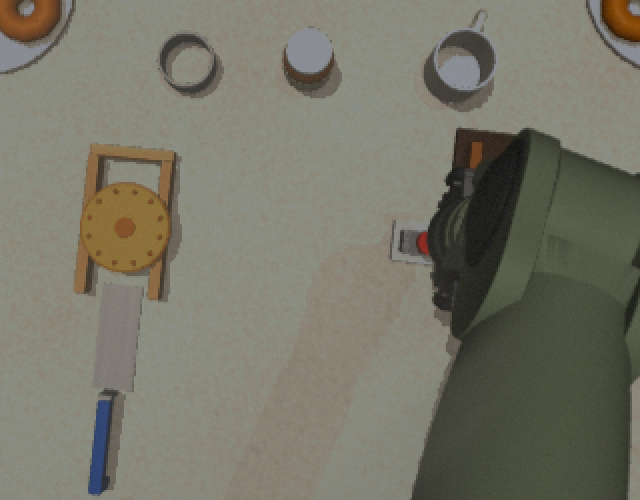

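View pics/w.png

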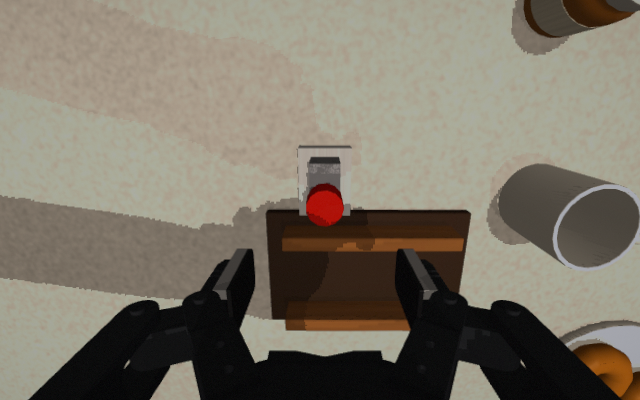

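The lifter lies released on the counter with the shortbread on the rack (crop 125,228). The wrist view shows the red knob (324,205) centred under the gripper. Now I'll grip it and pull.

Run:
```python
from h import *
k=[536.6,-127.0]
print(movel([*k,110],max_speed=120,threshold=10)); print(movel([*k,77],max_speed=50,threshold=8),read_tcp_pos(),read_contact_force())
grip(0.0,110); z0=read_tcp_pos()[2]; print(read_opening(),read_gripper_force(),z0,read_contact_force())
for dz in(8,16,21,24,26):
    s=movel([*k,77+dz],max_speed=25,threshold=18); dwell(.2); print(dz,s,round(read_tcp_pos()[2]-z0,2),np.round(read_contact_force(),1),read_opening())
    if s: break
im,d=capture("top"); cv2.imwrite("pics/e1.png",im)
m=camera_model("side"); im,d=capture("side"); P=cloud("side",d,m)
cv2.imwrite("pics/e2.png",cv2.resize(im[80:330,220:480],None,fx=2.3,fy=2.3)); print(read_t())
b,g,r=[im[...,i].astype(int) for i in range(3)]
q=P[(d>0)&(r>100)&(g<60)&(b<60)&(np.hypot(P[...,0]-537,P[...,1]+127)<30)]; print(len(q),np.percentile(q[:,2],[2,98]) if len(q) else 0)
```

```text
False
False [ 536.70398153 -127.05786085   77.03504705] [ 0.29597747 -0.42511705 -0.0245533 ]
0.30807821643711364 107.68491430208087 77.81497864705726 [-2.43929427  0.53175545  7.00189321]
8 False 6.81 [ 0.3 -2.4 -8.9] 0.30307058821128413
16 False 14.98 [ -0.8  -2.6 -10.2] 0.3035664476886638
21 False 20.01 [ -2.1  -2.5 -11.4] 0.30399766985081733
24 True 20.64 [  5.7  -2.  -11.5] 0.30024787264851377
33.425
2 [107.48503731 109.70253876]
```

View pics/e2.png

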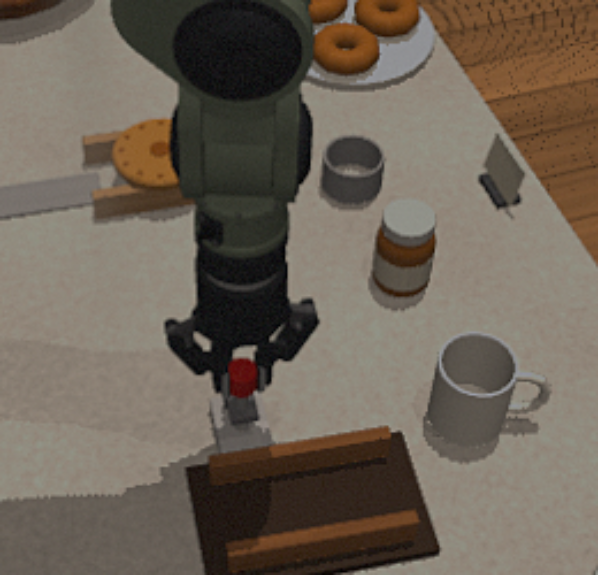

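Run:
```python
from h import *
k=[536.6,-127.0]
for z in(98.5,99.5,100.5,101.2):
    s=movel([*k,z],max_speed=10,threshold=30); dwell(.3); f=read_contact_force(); print(z,s,read_tcp_pos().round(2),np.round(f,1),read_opening(),read_gripper_force())
    if s or f[2]<-22: break
im,d=capture("side"); P=cloud("side",d); b,g,r=[im[...,i].astype(int) for i in range(3)]
q=P[(d>0)&(r>70)&(g<50)&(b<50)&(r>2*g)&(np.hypot(P[...,0]-537,P[...,1]+127)<30)]; print(len(q),np.percentile(q[:,2],[5,95]) if len(q) else 0,read_t())
```

```text
98.5 False [ 536.35 -127.     98.4 ] [  0.1  -3.  -12.7] 0.3031363707229703 116.83423088863492
99.5 False [ 536.36 -127.     99.43] [ -1.7  -3.2 -10.2] 0.30001872570692484 116.82944934815168
100.5 False [ 536.32 -126.96  100.02] [  0.7  -4.1 -20. ] 0.30187624597473217 115.93817699700594
101.2 False [ 536.29 -126.95  100.08] [  1.7  -4.7 -26.6] 0.30353722336548167 114.76559400558472
150 [ 92.04986852 112.09452489] 36.0
```

Run:
```python
from h import *
dwell(.6); f=read_contact_force(); print(f,read_tcp_pos(),read_opening())
if -35<f[2]<-11: print(sign_off(),read_t())
```

```text
[  3.33421177  -5.00962798 -27.17144212] [ 536.33903452 -126.97386621  100.09538872] 0.2979255849184378
the job is handed in; nothing more can be done
the job is handed in; nothing more can be done
```

The job is handed in after about 37 s: the shortbread lies flat across both rack rails, the lifter is released on the counter, and the gripper is holding the lock pin's knob against its upper stop; the jar, mug and cutter ring were not touched.

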